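Turn the cart wheel until its valve is at the top

TASK

The hand-cart wheel in the bench stand is to be pumped up next: turn it, by pushing one spoke after another with the fingertips, until its valve stem is at the very top of the leaning wheel and points straight up the slope, and leave it there at rest. Grip nothing, push gently on the spokes only, do not touch the freshly glued tyre or bend the valve, and leave the things lying round the stand where they are.

Things in the scene. Friction and masses are not known exactly. Their poses are not given: they have to be found in the camera images.
- wheel_stand: dark steel bench stand, fixed. Origin on the worktop straight below the hub; +x level, away from a viewer who faces the wheel (roughly away from the robot), +y to his left, z up. The wheel leans back: its plane rises at 32 degrees (0.559 rad) towards +x, so up the slope is (0.848, 0, 0.530), and the axle, out of the face, (-0.530, 0, 0.848) in this frame
- wheel (a joint): rotation of the wheel about its axle, rad, growing counter-clockwise as seen facing the wheel; 0 (and 2 pi) = valve at the very top. Stiff bearing (0.15 N m, about 2 N at 76 mm from the axle): it stays where it is left. It turns either way; at the start between 2.3 and 3.98
- wheel_hub (a point): centre of the wheel on its axle, in the spokes' mid-plane, 130 mm above the worktop. A 20 mm strut runs from behind it obliquely down to the foot; otherwise the space behind the spokes is free to 30 mm above the worktop
- spokes: aluminium hub (40 mm across, 32 mm long), five straight round spokes 12 mm thick, and rim (inner radius 109 mm). Origin at the hub, x axis from the hub to the valve, z along the axle out of the face. The spokes stand at 36, 108, 180, 252 and 324 degrees from x, so the valve lies midway between two
- tyre: black tyre, 300 mm outer diameter, 34 mm thick, round the rim, turning with the wheel; freshly glued, not to be touched. Origin and axes as spokes
- valve: valve stem, black with a brass end, 13 mm thick, projecting from the rim towards the hub, from 110 to 73 mm from the axle. Origin at the hub, axes as spokes
- valve_tip (a point): brass end of the valve stem, 73 mm from the axle
- open_spanner: flat black open-end spanner, 45x256x8 mm, loose, lying to the right of the stand; leave it alone
- sanding_block_1: brown sanding block, 52x68x24 mm, loose, under the near edge of the wheel; leave it alone
- chuck_key: black T-bar chuck key, 70x70x12 mm, loose, under the near edge of the wheel; leave it alone
- masking_tape: roll of masking tape, 96 mm across, 24 mm high, loose, in front of the stand; leave it alone
- spray_tin: round wooden-sided wax tin with a metal lid, 79 mm across, 47 mm high, loose, behind the stand; leave it alone
- bar_mid (a point): middle of the stand's fixed 12 mm round bar across the wheel's face, parallel to the stand's y, 22 mm in front of the spokes' mid-plane, between two posts at y = +172 and -172 mm (posts up to 165 mm above the worktop). A finger put between the spokes cannot pass it

How it is judged (in metres and radians):
At the end, for the whole second after the job is handed in: The valve stem is at the top of the wheel: its brass end lies within 9 mm (about 7 degrees) of the upright plane through the axle, on the upper side, and the wheel is at rest (y of valve_tip in the frame of wheel_stand between -0.009 and 0.009 m and x of valve_tip in the frame of wheel_stand above 0.04 m and velocity of joint wheel between -0.05 and 0.05 rad/s); the robot touches nothing.
It fails at once if the robot touches the freshly glued tyre (over 2 N) (contact force between any of the fingers, the arm and tyre above 2 N).
It fails at once if the robot pushes on the valve stem (over 2 N) (contact force between any of the fingers, the arm and valve above 2 N).
It fails at once if the spokes, rim or hub are gripped or forced (over 25 N) (contact force between any of the fingers, the arm and spokes above 25 N).
It fails at once if a loose thing round the stand is moved by more than 20 mm or lifted (distance of any of open_spanner, sanding_block_1, chuck_key, masking_tape, spray_tin from where it was at the start of the episode above 0.02 m).
It also fails if it takes over 38 s, if anything falls off the work surface, if the arm or the gripper's body presses on something with over 40 N, if the wrist force passes 120 N, or if a joint passes its speed limit or range.

ROBOT

A 6-joint arm with a two-finger parallel gripper is mounted at the origin on a cart in front of the work surface, level with it; the furniture and walls round the work are solid. World frame = base frame: x ahead of the robot, y to its left, z up, the work surface at z = 0. Lengths are in mm, angles in degrees, forces in N, time in s.
With the tool pointing down it reaches from about 300 to 850 mm from the base axis. Payload 4.2 kg.
Tool frame: the origin (TCP) lies midway between the tips of the shut fingers; the grasp point (between the pads) lies env.hold_point_z behind it (env.hold_point_z is the distance from the TCP to the grasp point, in mm); z points along the fingers, y is the line along which they close (so a half turn about z gives the same grasp; the last joint's range is limited). The gripper opens to 91 mm and grips with 3 to 60 N. Pads are 32 mm wide; open, the fingers measure 118 mm over their backs; the gripper's body (76 mm by 178 mm) begins 60 mm behind the grasp point.
Start: joints at [-70.245, 18.312, 89.639, -0, 72.044, -1.146], TCP at [205.143, -537.178, 213.976] pointing down, gripper open.
Joint ranges: [-177.97, 177.97], [-48.28, 115.42], [12.27, 149.76], [-77.06, 257.06], [2.81, 150.46], [-146.56, 146.56]. Speed limits (degrees/s): [147.25, 147.25, 180, 180, 180, 180].

INTERFACE

Orientations are given as [roll, pitch, yaw] about the fixed x, y, z axes, in that order (R = Rz(yaw) Ry(pitch) Rx(roll)).
In Python, from workcell import env, viewer, spotter gives the robot as it stands.
- The arm moves only by the tool apply_moves, never from a script. Its arguments are lists of equal length, an entry for each row: "delta_pos": the shift along the world's x, y, z normalised to -1 to 1, where 1 is 120 mm, a list of three; "rot": the turn, a rotation vector about the world's x, y, z normalised to -1 to 1, where 1 is 1.5 rad, a list of three; "hand": the opening, from 0 (shut) to 1 (fully open). A call has 1 to 10 rows; each row is the pose to reach, as a shift and turn from the pose commanded when the call began; what a row does not reach only later rows make up. A row lasts 1/12 s, in which the tool goes at most 41.7 mm and 7.16 degrees, less where a joint would pass 70% of its speed; a pose out of reach is approached as far as the arm can. A call with a number of a shift or a turn outside -1 to 1 is refused whole. A call with a gripper value outside its range is refused whole. The fingers move at their own pace and stop on an object; "newtons" is the grip in N (left out, the last holds). Time passes only in rows, so rows that repeat a pose let the fingers close. It gives the time, the measured TCP pose, the force, the opening and the grip force at its end, in the units of the state.
- env.state(): the state, without advancing time (a new reading comes with each control period).
- viewer.grab_frame(name): name is "scene" or "top"; returns a dict with "pixels" (420x560x3 uint8, red, green, blue), "camera_matrix" (3x3 intrinsics, pixels), "R" (3x3) and "t" (3): a world point X has camera coordinates R X + t. Camera axes: x right, y down, z forward; pixel columns grow to the right and rows downward; lengths in mm; the calibration is good to about 2 mm. A picture is of the moment at which its call begins. There is no depth.
- env.job_done(): hands the job in; it is judged then, once.
Trained networks look in a picture, given as the dict that the camera call returned (one of the last four; its "shot" number tells which), for a name from the list of things; names that differ only in an ending like _2 or _b are one class to them, and where a whole thing is asked for, a point or a joint stands for the part that bears it (a point fixed in the world has none). Each returns a list of dicts, best first, with "score" (0 to 1); they miss things now and then, are a little off and sometimes report something else, mostly with a low value. They report only what shows in the picture. A call takes as long as a camera call.
- spotter.trace(picture, query): "mask" (420x560 bool, what is visible of it) and "box" ([centre column, centre row, width, height] in pixels, round what is visible of it).
- spotter.landmark_of(picture, query): "position" ([column, row] in pixels: a listed point, or the origin of a listed thing).
The state is a dict: "time_s": time; "qpos": joint angles; "qvel": joint speeds; "effort": joint torques, N m; "ee_pos": TCP position; "ee_rot": TCP orientation; "force": force on the tool from outside, world axes, zero at the start; "torque": the same for the moment, N m; "gripper_width": finger opening in mm; "gripper_force": force on a finger pad.
Only numpy, scipy, OpenCV 4.12 (cv2) and the standard library are available. Lean on these libraries where they do the work, as an engineer would, in place of code of your own. Each camera call takes 0.05 s, during which the arm holds its last target. There are 200 camera calls.

## Working session

There is one attempt and no reset: what is moved stays moved. The work goes in short steps, Python scripts to look and compute and a tool call to move; the robot and the scene stay as the last step left them, time stands still between calls to the robot, and variables do not carry over. Pictures are saved under pics/ and viewed, at most 10 in all, crops included, and the job is handed in when it is done.

Besides the shell and the picture viewer there is one more tool, called as name(argument=value, ...) on one line, values as JSON. apply_moves: Moves the arm, as the interface text tells. Its arguments: {"type":"object","properties":{"delta_pos":{"type":"array"},"rot":{"type":"array"},"hand":{"type":"array"},"newtons":{"type":"number"}},"required":["delta_pos","rot","hand"]}

```bash
mkdir -p pics; ls; cat > h.py <<'E'
import numpy as np, cv2
from workcell import env, viewer, spotter
def ray(p,px):
    K=np.array(p["camera_matrix"]);R=np.array(p["R"]);t=np.array(p["t"])
    d=R.T@np.linalg.solve(K,[px[0],px[1],1.]);return -R.T@t,d
def onz(p,px,z):
    c,d=ray(p,px);return c+d*(z-c[2])/d[2]
def tri(ps,pxs):
    A=np.zeros((3,3));b=np.zeros(3)
    for p,x in zip(ps,pxs):
        c,d=ray(p,x);d=d/np.linalg.norm(d);M=np.eye(3)-np.outer(d,d);A+=M;b+=M@c
    X=np.linalg.solve(A,b)
    return X
def proj(p,X):
    q=np.array(p["R"])@X+np.array(p["t"]);q=np.array(p["camera_matrix"])@q;return q[:2]/q[2]
E
python3 - <<'E'
from h import *
print(env.state(), env.hold_point_z)
S=viewer.grab_frame("scene");T=viewer.grab_frame("top")
for n,p in(("scene",S),("top",T)):
    cv2.imwrite(f"pics/{n}0.png",p["pixels"][:,:,::-1])
    print(n,"cam",ray(p,(280,210)))
for q in["wheel_hub","valve_tip","bar_mid","wheel_stand","spokes","tyre","open_spanner","sanding_block_1","chuck_key","masking_tape","spray_tin"]:
    a=spotter.landmark_of(S,q);b=spotter.landmark_of(T,q)
    print(q,[(np.round(x["position"],1),round(x["score"],2)) for x in a[:2]],[(np.round(x["position"],1),round(x["score"],2)) for x in b[:2]])
    if a and b:
        X=tri([S,T],[a[0]["position"],b[0]["position"]]);print("   ",X.round(1),(proj(S,X)-a[0]["position"]).round(1),(proj(T,X)-b[0]["position"]).round(1))
E
```

```text
pics
{'time_s': 0.0, 'qpos': array([-7.02426348e+01,  1.83508133e+01,  8.97050526e+01, -1.62504407e-03,
        7.20431144e+01, -1.14642733e+00]), 'qvel': array([-0.01777819, -0.00812508, -0.03989154,  0.05225615,  0.09703417,
        0.02991324]), 'effort': array([-1.24298440e-03, -4.12459016e+01, -2.31975031e+01,  7.26688164e-02,
        4.58848535e-02, -1.73634344e-04]), 'ee_pos': array([ 204.98107016, -536.69581104,  213.13774274]), 'ee_rot': array([-1.79901009e+02, -4.35646700e-04,  2.09042945e+01]), 'force': array([0.60599236, 0.42034233, 1.13209457]), 'torque': array([-0.01589806, -0.01849662, -0.00054009]), 'gripper_force': 0.0, 'gripper_width': 91.0083359904831} 18.8
scene cam (array([  82.76536672, -990.11600708,  511.77253026]), array([ 0.48159375,  0.77490903, -0.40991591]))
top cam (array([ 330.60722798, -240.41928561,  976.67931821]), array([ 0.23797253, -0.00963221, -0.97165433]))
wheel_hub [(array([245.8, 191.1]), 0.62), (array([305.9, 322.8]), 0.38)] [(array([223.4, 221.7]), 0.81), (array([226.1, 248.2]), 0.63)]
    [ 517.1 -131.6  128.4] [-0.8  0.1] [ 0.3 -0.8]
valv
[... 454 characters left out ...]
31.2, 231.3]), 0.15)]
    [ 514.2 -132.2  129.7] [ 0.9 -0.2] [-0.4  0.9]
tyre [] []
open_spanner [(array([305.4, 323.2]), 0.67)] [(array([376. , 250.7]), 0.78)]
    [ 465.7 -474.2   -2.3] [ 1.1 -0.3] [-0.4  0.8]
sanding_block_1 [(array([225.2, 261.7]), 0.57)] [(array([257.1, 267.4]), 0.52)]
    [ 432.7 -193.3   -9.2] [ 0.5 -0.1] [-0.2  0.4]
chuck_key [] [(array([257.9, 266.8]), 0.64), (array([194.5, 276.1]), 0.63)]
masking_tape [(array([214.7, 291.4]), 0.71), (array([246., 191.]), 0.61)] [(array([306.8, 299.6]), 0.82)]
    [ 356.4 -307.5    3.7] [ 0.2 -0. ] [-0.   0.1]
spray_tin [(array([325.4, 231.1]), 0.97)] [(array([260.3, 158.4]), 0.89)]
    [ 703.3 -206.2    7.2] [-1.7  0.5] [ 0.8 -1.7]
```

View pics/top0.png

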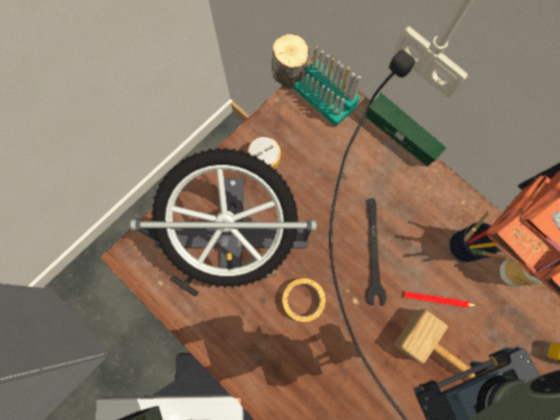

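View pics/scene0.png

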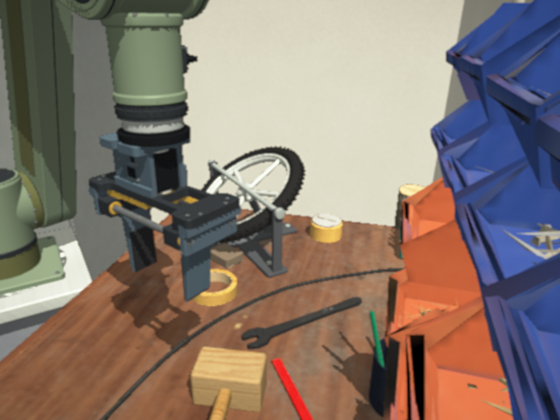

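The top view shows the hub at about (224,221), the bar at row 225 from column 136 to 312, and the valve's brass end near (229,258), so the valve is close to the bottom. The gripper partly hides the wheel in the scene view. Next I rectify the wheel plane to get the yaw and wheel angle.

```bash
cat >> h.py <<'E'
def frame(hub,yaw):
    c,s=np.cos(yaw),np.sin(yaw);Rz=np.array([[c,-s,0],[s,c,0],[0,0,1.]])
    return Rz@np.array([.848,0,.530]),Rz@np.array([0,1.,0]),Rz@np.array([-.530,0,.848])  # up, left, axle
def rect(p,hub,yaw,off=0,s=1.6,half=185):
    u,l,n=frame(hub,yaw);N=int(2*half*s)
    src=np.array([proj(p,hub+a*u+b*l+off*n) for a,b in((half,half),(half,-half),(-half,-half),(-half,half))],np.float32)
    dst=np.array([[0,0],[N,0],[N,N],[0,N]],np.float32)
    return cv2.warpPerspective(p["pixels"],cv2.getPerspectiveTransform(src,dst),(N,N),flags=cv2.INTER_CUBIC)[:,:,::-1].copy()
E
python3 - <<'E'
from h import *
T=viewer.grab_frame("top")
a=onz(T,(136,225),148.7);b=onz(T,(312,225),148.7);print(a,b,np.linalg.norm(a-b),np.degrees(np.arctan2((b-a)[0],-(b-a)[1])))
for q in["wheel","spokes","valve","tyre","wheel_stand","valve_tip"]:
    for r in spotter.trace(T,q)[:2]: print(q,r["score"],r["box"],r["mask"].sum())
hub=np.array([516.,-131,130])
im=rect(T,hub,0)
for r in(109,150,73): cv2.circle(im,(296,296),int(r*1.6),(0,0,255),1)
cv2.imwrite("pics/rect0.png",im)
E
```

```text
[507.13361078  42.91839794 148.7       ] [ 501.0539492  -312.81574672  148.7       ] 355.7860929842863 -0.9791161336332643
wheel 0.59 [223.2, 217.8, 151.0, 137.5] 9478
spokes 0.65 [223.2, 221.2, 118.9, 107.5] 3199
valve 0.43 [231.1, 261.8, 4.1, 20.7] 101
tyre 0.66 [224.8, 219.9, 118.0, 109.9] 3552
tyre 0.6 [227.6, 217.1, 148.5, 138.4] 5759
wheel_stand 0.65 [224.3, 217.1, 182.2, 144.5] 13218
valve_tip 0.64 [230.3, 259.6, 7.5, 20.9] 91
```

View pics/rect0.png

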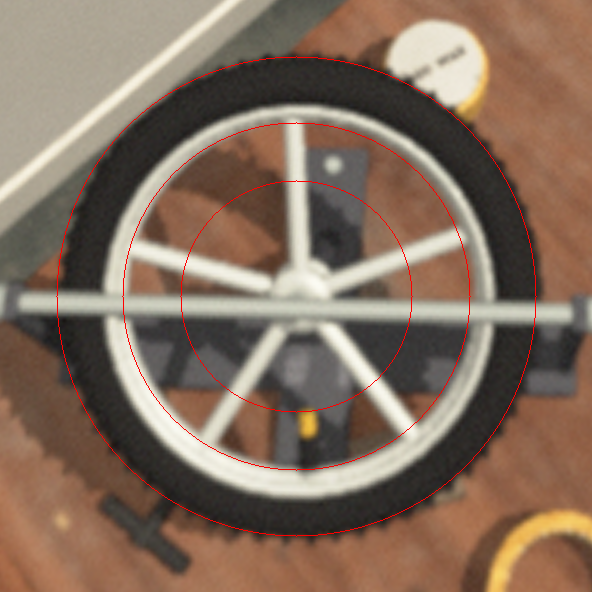

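```bash
cat >> h.py <<'E'
from scipy.spatial.transform import Rotation as Ro
HUB=np.array([516.,-133.5,130]);YAW=np.radians(-1)
U,L,Nn=frame(HUB,YAW)
def P(r,a,d):  # a deg ccw from top, d = front of mid-plane
    a=np.radians(a);return HUB+r*(np.cos(a)*U+np.sin(a)*L)+d*Nn
def show(*pts,rot=False):
    s=env.state();p=np.array(s["ee_pos"]);R=Ro.from_euler("xyz",s["ee_rot"],degrees=True)
    print("t",s["time_s"],"p",p.round(1),"F",s["force"].round(1),"w",s["gripper_width"])
    G=Ro.from_matrix(np.column_stack([U,-L,-Nn]));rv=(G*R.inv()).as_rotvec()
    print("rot",(rv/1.5).round(3))
    for w in pts: print(w,P(*w).round(1),((P(*w)-p)/120).round(3),np.linalg.norm(P(*w)-p).round(0))
E
python3 -c "
from h import *
show((68,117,90),(68,117,60),(68,117,-12))"
```

```text
t 1.55 p [ 205.1 -537.2  214. ] F [0.6 0.3 0.1] w 91.25823580835193
rot [ 0.065 -0.369 -0.248]
(68, 117, 90) [443.2 -71.6 190. ] [ 1.984  3.88  -0.2  ] 523.0
(68, 117, 60) [459.1 -71.9 164.5] [ 2.116  3.877 -0.412] 532.0
(68, 117, -12) [497.2 -72.6 103.5] [ 2.434  3.872 -0.921] 560.0
```

apply_moves(delta_pos=[[0.4,1,0.6],[0.4,1,0.6],[0.4,1,0.6],[0.4,1,0.6],[0.4,1,0.6]], rot=[[0.065,-0.369,-0.248],[0.065,-0.369,-0.248],[0.065,-0.369,-0.248],[0.065,-0.369,-0.248],[0.065,-0.369,-0.248]], hand=[0,0,0,0,0], newtons=5)

```text
time_s: 1.97
ee_pos: [254.9, -415.3, 290.2]
ee_rot: [179.2, -30.1, 1.0]
force: [0.6, -0.1, -0.8]
gripper_width: 60.6
gripper_force: 0.0
```

apply_moves(delta_pos=[[0.5,1,0],[0.5,1,0],[0.5,1,0],[0.5,1,0]], rot=[[0,0,0],[0,0,0],[0,0,0],[0,0,0]], hand=[0,0,0,0])

```text
time_s: 2.3
ee_pos: [313.3, -292.1, 285.9]
ee_rot: [179.7, -29.7, 0.9]
force: [-1.6, 0.2, -0.2]
gripper_width: 33.9
gripper_force: 0.0
```

apply_moves(delta_pos=[[0.5,1,0],[0.5,1,0],[0.5,1,0],[0.5,1,0]], rot=[[0,0,0],[0,0,0],[0,0,0],[0,0,0]], hand=[0,0,0,0])

```text
time_s: 2.63
ee_pos: [374.1, -171.7, 286.3]
ee_rot: [179.6, -29.8, 1.2]
force: [-0.5, 0.5, -0.1]
gripper_width: 7.6
gripper_force: 0.0
```

```bash
python3 -c "
from h import *
show((68,117,90),(68,117,60),(68,117,-12))"
```

```text
t 2.6333 p [ 374.1 -171.7  286.3] F [-0.5  0.5 -0.1] w 7.5901032569967954
rot [ 0.004 -0.026 -0.023]
(68, 117, 90) [443.2 -71.6 190. ] [ 0.575  0.834 -0.803] 155.0
(68, 117, 60) [459.1 -71.9 164.5] [ 0.708  0.831 -1.015] 179.0
(68, 117, -12) [497.2 -72.6 103.5] [ 1.026  0.826 -1.524] 242.0
```

apply_moves(delta_pos=[[0.575,0.834,-0.803],[0.575,0.834,-0.803],[0.575,0.834,-0.803],[0.575,0.834,-0.803],[0.575,0.834,-0.803],[0.575,0.834,-0.803]], rot=[[0.004,-0.026,-0.023],[0.004,-0.026,-0.023],[0.004,-0.026,-0.023],[0.004,-0.026,-0.023],[0.004,-0.026,-0.023],[0.004,-0.026,-0.023]], hand=[0,0,0,0,0,0])

```text
time_s: 3.13
ee_pos: [442.1, -75.5, 188.7]
ee_rot: [180.0, -31.8, -1.2]
force: [0.0, 0.5, 0.9]
gripper_width: 0.8
gripper_force: 0.0
```

```bash
python3 -c "
from h import *
show((68,117,60),(68,117,20),(68,117,-12))
T=viewer.grab_frame('top');S=viewer.grab_frame('scene')
im=np.hstack([cv2.resize(T['pixels'][130:330,110:340],None,fx=1.7,fy=1.7),cv2.resize(S['pixels'][100:300,130:360],None,fx=1.7,fy=1.7)])
cv2.imwrite('pics/pre.png',im[:,:,::-1])"
```

```text
t 3.1333 p [442.1 -75.5 188.7] F [0.  0.5 0.9] w 0.8223373312669555
rot [ 0.    -0.002  0.002]
(68, 117, 60) [459.1 -71.9 164.5] [ 0.141  0.03  -0.201] 30.0
(68, 117, 20) [480.3 -72.3 130.6] [ 0.318  0.027 -0.484] 70.0
(68, 117, -12) [497.2 -72.6 103.5] [ 0.459  0.025 -0.71 ] 102.0
```

View pics/pre.png

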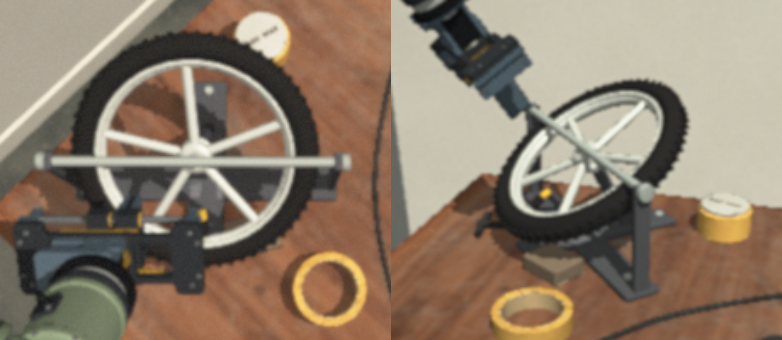

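The picture shows the shut gripper in front of the lower-left sector, square to the wheel and clear of the bar. Inserting now.

apply_moves(delta_pos=[[0.141,0.02,-0.201],[0.3,0.02,-0.44],[0.38,0.02,-0.58],[0.459,0.02,-0.71],[0.459,0.02,-0.71],[0.459,0.02,-0.71]], rot=[[0,0,0],[0,0,0],[0,0,0],[0,0,0],[0,0,0],[0,0,0]], hand=[0,0,0,0,0,0])

```text
time_s: 3.73
ee_pos: [497.5, -76.2, 104.9]
ee_rot: [180.0, -32.0, -1.6]
force: [-0.1, -0.5, -0.6]
gripper_width: 0.3
gripper_force: 0.0
```

```bash
python3 -c "
from h import *
show(*[(66,a,-12) for a in (120,130,140,150,160,170,180,190,200,210,220,230,238)])"
```

```text
t 3.7333 p [497.5 -76.2 104.9] F [-0.1 -0.5 -0.6] w 0.34825322060304653
rot [ 0.    -0.001  0.007]
(66, 120, -12) [495.4 -76.  102.3] [-0.018  0.002 -0.021] 3.0
(66, 130, -12) [487.3 -82.4  97.3] [-0.085 -0.052 -0.063] 14.0
(66, 140, -12) [480.2 -90.4  93. ] [-0.144 -0.119 -0.099] 25.0
(66, 150, -12) [474.5 -99.8  89.5] [-0.192 -0.196 -0.128] 36.0
(66, 160, -12) [ 470.2 -110.1   87. ] [-0.228 -0.283 -0.149] 47.0
(66, 170, -12) [ 467.4 -121.2   85.4] [-0.25  -0.375 -0.162] 58.0
(66, 180, -12) [ 466.4 -132.6   84.8] [-0.259 -0.47  -0.167] 67.0
(66, 190, -12) [ 467.  -144.1   85.4] [-0.254 -0.566 -0.162] 77.0
(66, 200, -12) [ 469.4 -155.3   87. ] [-0.234 -0.659 -0.149] 86.0
(66, 210, -12) [ 473.3 -165.8   89.5] [-0.201 -0.746 -0.128] 94.0
(66, 220, -12) [ 478.8 -175.3   93. ] [-0.156 -0.826 -0.099] 102.0
(66, 230, -12) [ 485.5 -183.5   97.3] [-0.1   -0.895 -0.063] 108.0
(66, 238, -12) [ 491.7 -189.1  101.3] [-0.048 -0.941 -0.03 ] 113.0
```

apply_moves(delta_pos=[[-0.018,0.002,-0.021],[-0.05,-0.025,-0.042],[-0.085,-0.052,-0.063],[-0.115,-0.085,-0.081],[-0.144,-0.119,-0.099],[-0.168,-0.158,-0.113],[-0.192,-0.196,-0.128],[-0.21,-0.24,-0.138],[-0.228,-0.283,-0.149],[-0.228,-0.283,-0.149]], rot=[[0,0,0],[0,0,0],[0,0,0],[0,0,0],[0,0,0],[0,0,0],[0,0,0],[0,0,0],[0,0,0],[0,0,0]], hand=[0,0,0,0,0,0,0,0,0,0])

```text
time_s: 4.57
ee_pos: [470.5, -110.3, 88.9]
ee_rot: [179.9, -32.2, -1.5]
force: [0.3, -1.0, 0.6]
gripper_width: 0.7
gripper_force: 0.0
```

```bash
python3 -c "
from h import *
show(*[(66,a,-12) for a in (165,170,175,180,185,190,195,200,205,210,215,220,225,230,234,238)])
T=viewer.grab_frame('top')
im=rect(T,HUB,YAW)
cv2.imwrite('pics/mid.png',im)"
```

```text
t 4.5667 p [ 470.5 -110.3   88.9] F [ 0.3 -1.   0.6] w 0.6645633636376214
rot [0.001 0.002 0.006]
(66, 165, -12) [ 468.6 -115.6   86. ] [-0.015 -0.044 -0.024] 6.0
(66, 170, -12) [ 467.4 -121.2   85.4] [-0.025 -0.09  -0.029] 12.0
(66, 175, -12) [ 466.7 -126.9   85. ] [-0.031 -0.138 -0.033] 17.0
(66, 180, -12) [ 466.4 -132.6   84.8] [-0.034 -0.186 -0.034] 23.0
(66, 185, -12) [ 466.5 -138.4   85. ] [-0.033 -0.234 -0.033] 29.0
(66, 190, -12) [ 467.  -144.1   85.4] [-0.028 -0.281 -0.029] 34.0
(66, 195, -12) [ 468.  -149.7   86. ] [-0.02  -0.328 -0.024] 40.0
(66, 200, -12) [ 469.4 -155.3   87. ] [-0.009 -0.374 -0.016] 45.0
(66, 205, -12) [ 471.2 -160.6   88.1] [ 0.006 -0.419 -0.007] 50.0
(66, 210, -12) [ 473.3 -165.8   89.5] [ 0.024 -0.462  0.005] 56.0
(66, 215, -12) [ 475.9 -170.7   91.2] [ 0.045 -0.503  0.019] 61.0
(66, 220, -12) [ 478.8 -175.3   93. ] [ 0.069 -0.541  0.034] 66.0
(66, 225, -12) [ 482.  -179.6   95.1] [ 0.096 -0.577  0.051] 70.0
(66, 230, -12) [ 485.5 -183.5   97.3] [ 0.125 -0.61   0.07 ] 75.0
(66, 234, -12) [ 488.5 -186.4   99.3] [ 0.151 -0.634  0.086] 79.0
(66, 238, -12) [ 491.7 -189.1  101.3] [ 0.177 -0.656  0.103] 82.0
```

View pics/mid.png

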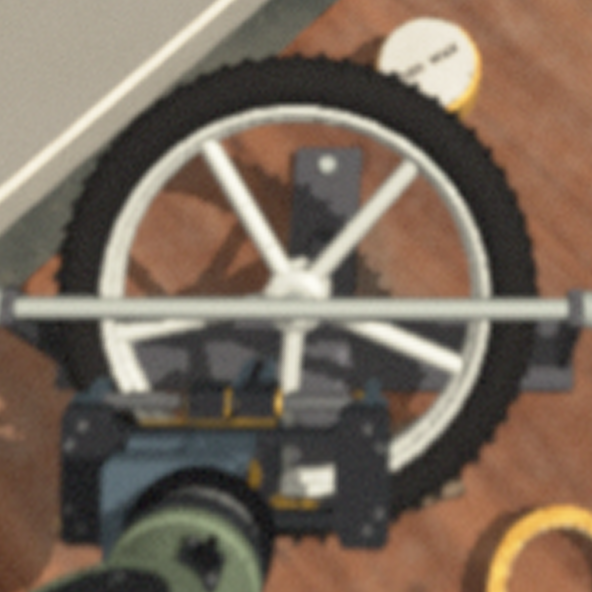

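The spoke follows the finger: the wheel has turned about 33°, and the pushed spoke points to (290,390), about 3° past the bottom. I keep sweeping.

apply_moves(delta_pos=[[-0.015,-0.044,-0.024],[-0.025,-0.09,-0.029],[-0.031,-0.138,-0.033],[-0.034,-0.186,-0.034],[-0.033,-0.234,-0.033],[-0.028,-0.281,-0.029],[-0.02,-0.328,-0.024],[-0.009,-0.374,-0.016],[0.006,-0.419,-0.007],[0.024,-0.462,0.005]], rot=[[0,0,0],[0,0,0],[0,0,0],[0,0,0],[0,0,0],[0,0,0],[0,0,0],[0,0,0],[0,0,0],[0,0,0]], hand=[0,0,0,0,0,0,0,0,0,0])

```text
time_s: 5.45
ee_pos: [471.8, -162.2, 87.3]
ee_rot: [-179.8, -31.9, -1.3]
force: [-1.3, 4.7, -0.7]
gripper_width: 0.4
gripper_force: 2.1
```

```bash
python3 -c "
from h import *
show(*[(66,a,-12) for a in (215,220,225,230,234,237)])
T=viewer.grab_frame('top')
print(spotter.landmark_of(T,'valve_tip')[:1],proj(T,P(73,268,0)))"
```

```text
t 5.45 p [ 471.8 -162.2   87.3] F [-1.3  4.7 -0.7] w 0.36997485053394696
rot [-0.002 -0.001  0.003]
(66, 215, -12) [ 475.9 -170.7   91.2] [ 0.034 -0.07   0.032] 10.0
(66, 220, -12) [ 478.8 -175.3   93. ] [ 0.058 -0.109  0.047] 16.0
(66, 225, -12) [ 482.  -179.6   95.1] [ 0.085 -0.145  0.065] 22.0
(66, 230, -12) [ 485.5 -183.5   97.3] [ 0.114 -0.178  0.083] 27.0
(66, 234, -12) [ 488.5 -186.4   99.3] [ 0.139 -0.202  0.099] 32.0
(66, 237, -12) [ 490.9 -188.4  100.8] [ 0.159 -0.218  0.112] 35.0
[{'position': [222.1, 221.1], 'score': 0.65}] [259.78509614 222.38739661]
```

apply_moves(delta_pos=[[0.022,-0.041,0.014],[0.046,-0.079,0.029],[0.072,-0.115,0.047],[0.102,-0.148,0.065],[0.127,-0.172,0.082],[0.147,-0.188,0.094],[0.147,-0.188,0.094],[0.147,-0.188,0.094]], rot=[[0,0,0],[0,0,0],[0,0,0],[0,0,0],[0,0,0],[0,0,0],[0,0,0],[0,0,0]], hand=[0,0,0,0,0,0,0,0])

```text
time_s: 6.22
ee_pos: [490.9, -187.5, 99.0]
ee_rot: [179.8, -32.0, -1.4]
force: [-0.5, 0.8, 0.7]
gripper_width: 0.3
gripper_force: 0.2
```

```bash
python3 -c "
from h import *
show((64,232,-12),(64,232,30),(64,232,50))
T=viewer.grab_frame('top')
im=rect(T,HUB,YAW)
cv2.imwrite('pics/mid2.png',im)"
```

```text
t 6.2167 p [ 490.9 -187.5   99. ] F [-0.5  0.8  0.7] w 0.26755343194871767
rot [0.002 0.    0.006]
(64, 232, -12) [ 488.1 -183.5   98.9] [-0.024  0.034 -0.   ] 5.0
(64, 232, 30) [ 465.8 -183.1  134.6] [-0.209  0.037  0.297] 44.0
(64, 232, 50) [ 455.2 -182.9  151.5] [-0.297  0.039  0.438] 64.0
```

View pics/mid2.png

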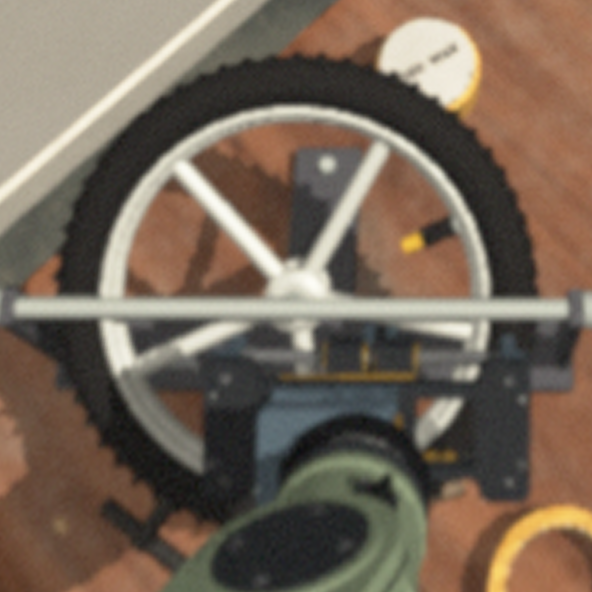

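The valve now shows at (412,243), about 295°. The next spoke is at about 187° and roughly 65° of turn remain. I withdraw and re-enter behind that spoke.

apply_moves(delta_pos=[[-0.024,0.034,0],[-0.12,0.035,0.15],[-0.209,0.037,0.297],[-0.297,0.039,0.438],[-0.297,0.039,0.438],[-0.297,0.039,0.438]], rot=[[0,0,0],[0,0,0],[0,0,0],[0,0,0],[0,0,0],[0,0,0]], hand=[0,0,0,0,0,0])

```text
time_s: 6.77
ee_pos: [455.0, -182.4, 152.1]
ee_rot: [179.8, -32.1, -1.4]
force: [0.5, -0.2, -0.3]
gripper_width: 0.1
gripper_force: 0.0
```

```bash
python3 -c "
from h import *
show((66,152,50),(66,152,-12))"
```

```text
t 6.7667 p [ 455.  -182.4  152.1] F [ 0.5 -0.2 -0.3] w 0.05940993155826799
rot [0.002 0.001 0.005]
(66, 152, 50) [ 440.6 -101.2  141.5] [-0.12   0.677 -0.088] 83.0
(66, 152, -12) [ 473.5 -101.8   88.9] [ 0.154  0.672 -0.526] 104.0
```

apply_moves(delta_pos=[[-0.12,0.3,-0.05],[-0.12,0.677,-0.088],[-0.12,0.677,-0.088],[-0.12,0.677,-0.088],[0,0.675,-0.28],[0.08,0.672,-0.41],[0.154,0.672,-0.526],[0.154,0.672,-0.526],[0.154,0.672,-0.526]], rot=[[0,0,0],[0,0,0],[0,0,0],[0,0,0],[0,0,0],[0,0,0],[0,0,0],[0,0,0],[0,0,0]], hand=[0,0,0,0,0,0,0,0,0])

```text
time_s: 7.52
ee_pos: [473.3, -102.4, 86.8]
ee_rot: [180.0, -31.8, -1.5]
force: [1.0, -0.0, 0.4]
gripper_width: 0.4
gripper_force: 0.0
```

```bash
python3 -c "
from h import *
show(*[(66,a,-12) for a in (157,162,167,172,177,182,187,192,197,202,207,212,216,220,224,228)])"
```

```text
t 7.5167 p [ 473.3 -102.4   86.8] F [ 1.  -0.   0.4] w 0.4159183270461598
rot [ 0.    -0.002  0.006]
(66, 157, -12) [ 471.3 -106.9   87.6] [-0.017 -0.038  0.007] 5.0
(66, 162, -12) [ 469.5 -112.3   86.6] [-0.032 -0.082 -0.002] 11.0
(66, 167, -12) [ 468.1 -117.8   85.7] [-0.044 -0.128 -0.009] 16.0
(66, 172, -12) [ 467.1 -123.5   85.2] [-0.052 -0.175 -0.014] 22.0
(66, 177, -12) [ 466.5 -129.2   84.9] [-0.057 -0.223 -0.016] 28.0
(66, 182, -12) [ 466.4 -134.9   84.9] [-0.058 -0.271 -0.016] 33.0
(66, 187, -12) [ 466.7 -140.7   85.1] [-0.055 -0.319 -0.014] 39.0
(66, 192, -12) [ 467.4 -146.4   85.6] [-0.05  -0.366 -0.01 ] 44.0
(66, 197, -12) [ 468.5 -152.    86.4] [-0.04  -0.413 -0.004] 50.0
(66, 202, -12) [ 470.  -157.4   87.4] [-0.027 -0.458  0.005] 55.0
(66, 207, -12) [ 472.  -162.7   88.7] [-0.011 -0.502  0.015] 60.0
(66, 212, -12) [ 474.3 -167.8   90.2] [ 0.008 -0.544  0.028] 65.0
(66, 216, -12) [ 476.4 -171.6   91.5] [ 0.026 -0.577  0.039] 69.0
(66, 220, -12) [ 478.8 -175.3   93. ] [ 0.045 -0.607  0.052] 73.0
(66, 224, -12) [ 481.3 -178.7   94.7] [ 0.066 -0.636  0.065] 77.0
(66, 228, -12) [ 484.1 -182.    96.4] [ 0.089 -0.663  0.08 ] 81.0
```

Push to about 205, then slow down and measure.

apply_moves(delta_pos=[[-0.017,-0.038,0.007],[-0.032,-0.082,-0.002],[-0.044,-0.128,-0.009],[-0.052,-0.175,-0.014],[-0.057,-0.223,-0.016],[-0.058,-0.271,-0.016],[-0.055,-0.319,-0.014],[-0.05,-0.366,-0.01],[-0.04,-0.413,-0.004],[-0.027,-0.458,0.005]], rot=[[0,0,0],[0,0,0],[0,0,0],[0,0,0],[0,0,0],[0,0,0],[0,0,0],[0,0,0],[0,0,0],[0,0,0]], hand=[0,0,0,0,0,0,0,0,0,0])

```text
time_s: 8.35
ee_pos: [469.1, -155.1, 89.0]
ee_rot: [-179.9, -31.9, -1.3]
force: [0.2, 5.7, -0.8]
gripper_width: 0.4
gripper_force: 2.2
```

apply_moves(delta_pos=[[0.008,-0.022,0.005],[0.016,-0.044,0.01],[0.025,-0.065,0.016],[0.035,-0.086,0.023],[0.035,-0.086,0.023],[0.035,-0.086,0.023],[0.035,-0.086,0.023]], rot=[[0,0,0],[0,0,0],[0,0,0],[0,0,0],[0,0,0],[0,0,0],[0,0,0]], hand=[0,0,0,0,0,0,0])

```text
time_s: 8.93
ee_pos: [474.5, -167.4, 91.5]
ee_rot: [179.9, -32.0, -1.4]
force: [0.0, 0.6, 0.4]
gripper_width: 0.2
gripper_force: 0.4
```

```bash
cat >> h.py <<'E'
def wheelang(T):
    # wheel angle from brass pixels / valve tip in the rectified view
    im=rect(T,HUB,YAW,s=3);c=im.shape[0]/2
    hsv=cv2.cvtColor(im,cv2.COLOR_BGR2HSV)
    m=cv2.inRange(hsv,(15,130,120),(32,255,255))
    ring=np.zeros_like(m);cv2.circle(ring,(int(c),int(c)),int(95*3),255,-1);cv2.circle(ring,(int(c),int(c)),int(60*3),0,-1)
    ring[int(c)-20:]=0
    ys,xs=np.nonzero(m&ring)
    x,y=(xs.mean()-c)/3,(c-ys.mean())/3
    print("brass",len(xs),"x",x.round(1),"up",y.round(1),"ang from top ccw",np.degrees(np.arctan2(-x,y)).round(1))
E
python3 -c "
from h import *
show(*[(66,a,-12) for a in (212,214,216,218,220,222,224,226,228,230,232)])
T=viewer.grab_frame('top');wheelang(T)
l=spotter.landmark_of(T,'valve_tip')
for r in l:print(r['position'],r['score'])
print(proj(T,P(73,0,0)),proj(T,P(73,-20,0)))
cv2.imwrite('pics/mid3.png',rect(T,HUB,YAW))"
```

```text
t 8.9333 p [ 474.5 -167.4   91.5] F [0.  0.6 0.4] w 0.23442217584922323
rot [ 0.001 -0.     0.006]
(66, 212, -12) [ 474.3 -167.8   90.2] [-0.001 -0.003 -0.011] 1.0
(66, 214, -12) [ 475.3 -169.7   90.8] [ 0.007 -0.019 -0.005] 3.0
(66, 216, -12) [ 476.4 -171.6   91.5] [ 0.016 -0.035  0.   ] 5.0
(66, 218, -12) [ 477.6 -173.5   92.3] [ 0.026 -0.051  0.007] 7.0
(66, 220, -12) [ 478.8 -175.3   93. ] [ 0.036 -0.066  0.013] 9.0
(66, 222, -12) [ 480.  -177.    93.8] [ 0.046 -0.08   0.02 ] 11.0
(66, 224, -12) [ 481.3 -178.7   94.7] [ 0.057 -0.095  0.027] 14.0
(66, 226, -12) [ 482.7 -180.4   95.5] [ 0.068 -0.109  0.034] 16.0
(66, 228, -12) [ 484.1 -182.    96.4] [ 0.08  -0.122  0.041] 18.0
(66, 230, -12) [ 485.5 -183.5   97.3] [ 0.092 -0.135  0.049] 20.0
(66, 232, -12) [ 487.  -185.    98.3] [ 0.104 -0.147  0.057] 23.0
brass 1095 x 24.4 up 75.6 ang from top ccw -17.9
[234.3, 184.2] 0.45
[222.9982008  187.08752838] [235.48183962 189.21096932]
```

View pics/mid3.png

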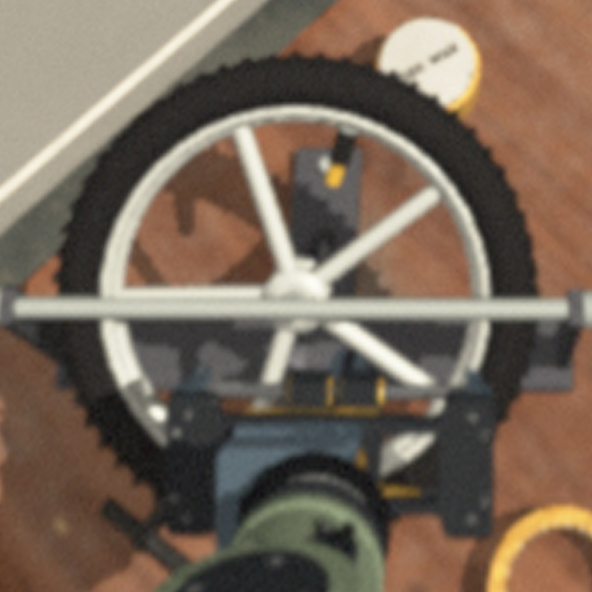

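The valve's brass end is at (337,176), so the valve is about 17.5° short of the top. I push on slowly by about 14°, then measure.

apply_moves(delta_pos=[[0.008,-0.016,0.006],[0.017,-0.032,0.011],[0.027,-0.048,0.018],[0.037,-0.063,0.024],[0.047,-0.077,0.031],[0.058,-0.092,0.038],[0.069,-0.106,0.045],[0.069,-0.106,0.045],[0.069,-0.106,0.045]], rot=[[0,0,0],[0,0,0],[0,0,0],[0,0,0],[0,0,0],[0,0,0],[0,0,0],[0,0,0],[0,0,0]], hand=[0,0,0,0,0,0,0,0,0])

```text
time_s: 9.78
ee_pos: [483.0, -180.4, 97.0]
ee_rot: [179.8, -32.0, -1.4]
force: [-1.2, 1.7, -1.0]
gripper_width: 0.4
gripper_force: 0.4
```

```bash
python3 -c "
from h import *
show(*[(66,a,-12) for a in (226,228,230,232)])
T=viewer.grab_frame('top');wheelang(T)
cv2.imwrite('pics/mid4.png',rect(T,HUB,YAW))"
```

```text
t 9.7833 p [ 483.  -180.4   97. ] F [-1.2  1.7 -1. ] w 0.3943240719267797
rot [ 0.002 -0.     0.006]
(66, 226, -12) [ 482.7 -180.4   95.5] [-0.003 -0.    -0.013] 2.0
(66, 228, -12) [ 484.1 -182.    96.4] [ 0.009 -0.014 -0.005] 2.0
(66, 230, -12) [ 485.5 -183.5   97.3] [ 0.021 -0.027  0.003] 4.0
(66, 232, -12) [ 487.  -185.    98.3] [ 0.033 -0.039  0.01 ] 6.0
brass 1383 x 3.3 up 79.1 ang from top ccw -2.4
```

View pics/mid4.png

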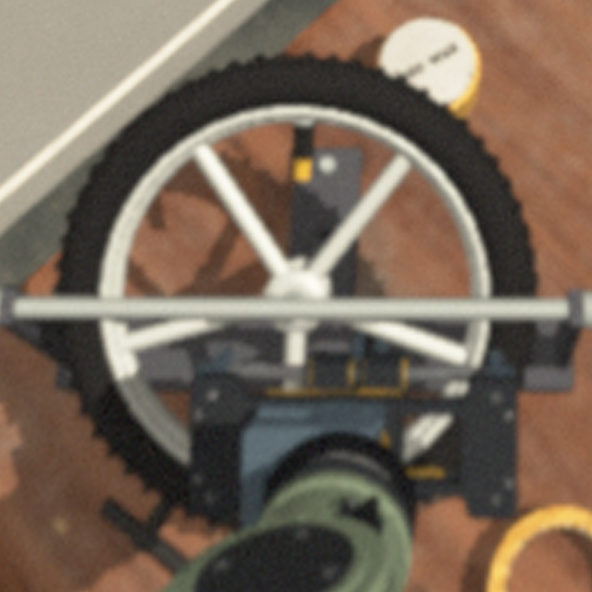

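The valve stem is almost upright, with its brass end at (303,170), about 2° short. A small nudge, then back off and withdraw.

apply_moves(delta_pos=[[0.006,-0.007,0.004],[0.011,-0.013,0.007],[0.011,-0.013,0.007],[0.011,-0.013,0.007]], rot=[[0,0,0],[0,0,0],[0,0,0],[0,0,0]], hand=[0,0,0,0])

```text
time_s: 10.17
ee_pos: [483.7, -180.8, 97.4]
ee_rot: [180.0, -31.9, -1.4]
force: [-2.4, 1.9, 0.2]
gripper_width: 0.3
gripper_force: 1.0
```

apply_moves(delta_pos=[[-0.024,0.034,-0.01],[-0.03,0.04,0],[-0.12,0.04,0.15],[-0.209,0.04,0.297],[-0.297,0.04,0.438],[-0.5,0.04,0.8],[-0.6,0.04,0.9],[-0.6,0.04,0.9],[-0.6,0.04,0.9]], rot=[[0,0,0],[0,0,0],[0,0,0],[0,0,0],[0,0,0],[0,0,0],[0,0,0],[0,0,0],[0,0,0]], hand=[0,0,0,0,0,0,0,0,0])

```text
time_s: 10.92
ee_pos: [412.1, -176.9, 207.1]
ee_rot: [179.8, -32.2, -1.4]
force: [-0.1, -0.1, -0.1]
gripper_width: 0.5
gripper_force: 0.0
```

```bash
python3 -c "
from h import *
show()
T=viewer.grab_frame('top');wheelang(T)
cv2.imwrite('pics/end.png',rect(T,HUB,YAW))"
```

```text
t 10.9167 p [ 412.1 -176.9  207.1] F [-0.1 -0.1 -0.1] w 0.4504968559626276
rot [0.002 0.002 0.006]
brass 1420 x 2.1 up 79.2 ang from top ccw -1.5
```

View pics/end.png

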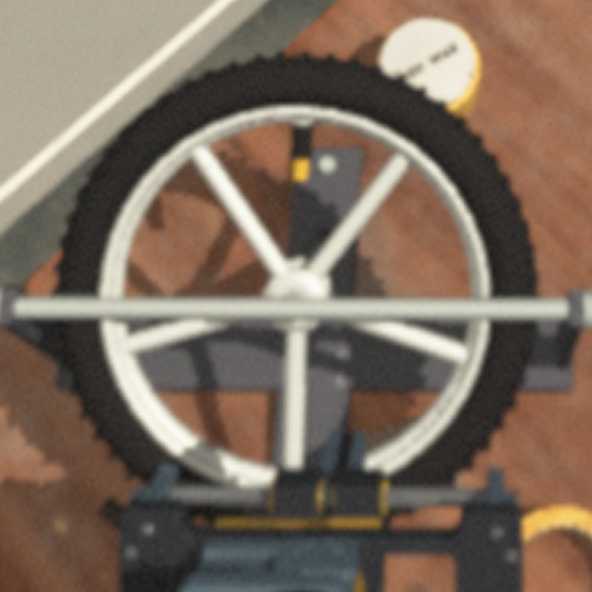

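The valve is at (301,170), within about 1.5° of the top (roughly 2 mm). The fingers are clear of the wheel and nothing else has moved, so I hand the job in.

```bash
python3 -c "
from workcell import env
print(env.job_done())"
```

```text
the job is handed in; nothing more can be done
None
```

The valve stem stands at the top of the wheel, about 1.5° (roughly 2 mm) off by my measurement, with the wheel at rest and the gripper clear; the job was handed in at about 11 s, and no verdict came back.

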